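# Cull the rocking heat sink

## Robot

A 7-joint arm with a two-finger parallel gripper is mounted at the origin on the work surface. World frame = base frame: x ahead of the robot, y to its left, z up, the work surface at z = 0. Lengths are in mm, angles in rad, forces in N, time in s.
With the tool pointing down it reaches from about 400 to 875 mm from the base axis. Payload 6.5 kg.
Tool frame: the origin (TCP) lies on the centre line of the jaws, within the pads' length; the fingertips stand 19 mm ahead of it and the grasp point (between the pads) is the TCP; z points along the fingers, x is the direction in which the jaws open and shut, and the axes are right-handed (so a half turn about z gives the same grasp; the last joint's range is limited). The gripper opens to 88 mm and grips with 3 to 60 N. Pads are 18 mm wide; open, the fingers measure 123 mm over their backs; the gripper's body (75 mm by 187 mm) begins 45 mm behind the grasp point.
Start: joints at [-1.356, 0.536, -0.004, 1.538, 0.003, 1.067, -0.071], TCP at [180.126, 624.536, 257.716] pointing down, gripper open.
Joint ranges: [-2.7, 2.7], [-0.37, 2.16], [-1.27, 1.26], [0.24, 2.4], [-1.31, 4.45], [0.19, 1.91], [-2.76, 2.76]. Speed limits (rad/s): [2.39, 2.39, 3.14, 3.14, 3.14, 3.14, 3.14].

## Interface

Orientations are given as a 3x3 rotation matrix whose columns are the frame's x, y, z axes.
In Python, from workcell import arm, optics, ticket gives the robot as it stands.
- The arm moves only by the shell command python3 -m creep 'ROWS' [OPENING] [FORCE]. ROWS is text: rows parted by semicolons, each of 6 numbers parted by spaces: the shift along the tool's x, y, z in mm, then the turn, a rotation vector about the tool's x, y, z in degrees. In form: tx ty tz ax ay az; .... A call has 1 to 5 rows; each row shifts and turns the commanded pose from where the row before left it, along the tool's axes as they then stand; what a row does not reach is not made up. A row lasts 1/8 s, in which the tool goes at most 62.5 mm and 10.7 degrees, less where a joint would pass 70% of its speed; a pose out of reach is approached as far as the arm can. A call with a gripper value outside its range is refused whole. OPENING is the gripper command: -1 is fully open, 1 is shut, values between are in proportion, set as the call begins (- or left out, the last holds). The fingers move at their own pace and stop on an object; FORCE is the grip in N (left out, the last holds). Time passes only in rows, so rows that do not move let the fingers close. It gives the time, the measured TCP pose, the force and the opening at its end, in the units of the state.
- arm.sense(): the state, without advancing time (a new reading comes with each control period).
- optics.grab_frame(name): name is "side" or "top"; returns a dict with "color" (384x512x3 uint8, red, green, blue), "K" (3x3 intrinsics, pixels), "k1" (the pictures are not rectified: a ray, as slopes to the right and down, at radius r is drawn at 1 + k1 r^2 times it, then the intrinsics apply), "cam_to_world" (4x4, takes a point from camera to world coordinates). Camera axes: x right, y down, z forward; pixel columns grow to the right and rows downward; lengths in mm; the calibration is good to about 2 mm. A picture is of the moment at which its call begins. There is no depth.
- ticket.sign_off(): hands the job in, once; it reports no verdict.
The state is a dict: "clock": time; "q": joint angles; "qd": joint speeds; "joint_efforts": joint torques, N m; "ee_pos": TCP position; "eef_rot": TCP orientation; "wrist_force": force on the tool from outside, world axes, zero at the start; "ft_torque": the same for the moment, N m; "finger_gap": opening from 0.0 (shut) to 1.0 (fully open).
Only numpy, scipy, OpenCV 4.12 (cv2) and the standard library are available. Lean on these libraries where they do the work, as an engineer would, in place of code of your own. Each camera call takes 0.05 s, during which the arm holds its last target. There are 200 camera calls.

## Task

Two finned heat sinks lie on the flat checking plate; one has a corner of its base bent up. Press that raised corner down until it touches the plate, so that the heat sink is seen to rock, and let it go. Then put this heat sink into the empty reject tray, fins up and lying flat on the tray's floor, and leave the sound one where it lies.

Things in the scene. Friction and masses are not known exactly. Their poses are not given: they have to be found in the camera images.
- rocker_center (a point): The warped aluminium heat sink, 0.2-0.33 kg: base 110 x 90 x 5 mm (x by y), in its middle a block of upright fins 60 mm along x and 40 mm across y (grip its outer faces), 5 to 35 mm above the underside. Its +x +y corner is bent up 24 degrees from 45 mm along either side, tip 13 mm clear of the plate, no screw hole there. Point: its centre, half-way up (17.5 mm above the underside); z up.
- rocker_corner (a point): Spot to press: on top of the warped heat sink's bent corner, 8 mm in from the tip. About 64 mm above the work surface (14 above the checking plate); 55 mm when pressed fully down. 4 to 8 N here rocks the whole heat sink about the fold until the corner lies on the plate; released, it tips back. Axes as the heat sink's.
- sound_center (a point): The sound heat sink, of the same size and make with all four corners of its base flat on the plate; point at its centre, half-way up (17.5 mm above the underside). It lies on the same checking plate, a dark grey slab 240 x 360 mm whose flat top is 50 mm above the work surface.
- tray_in (a point): The reject tray, an empty open grey plastic tray, 210 x 200 mm outside (x by y), walls 4 mm thick and 35 mm high, standing on the work surface and fixed. The point is at the centre of its inner floor, 4 mm above the work surface; z up.
Not all that is in view belongs to the job. What is shaped like the part that bears rocker_center but blue is not meant.

How it is judged:
By the outcome, as a careful person would: the job done as asked, in the order asked, and still so for the second after the job is handed in, with the robot touching nothing.
It also fails if it takes over 48 s, if anything falls off the work surface, if the arm or the gripper's body presses on something with over 40 N, if the wrist force passes 120 N, or if a joint passes its speed limit or range.

## Working session

There is one attempt and no reset: what is moved stays moved. The work goes in short steps, Python scripts to look and compute and a shell command to move; the robot and the scene stay as the last step left them, time stands still between calls to the robot, and variables do not carry over. Pictures are saved under pics/ and viewed, on a budget of 10 in all, crops included, one or two more only if the job needs it, and the job is handed in when it is done.

```bash
mkdir -p pics
cat > h.py <<'E'
import numpy as np, cv2
from workcell import arm, optics, ticket
def grab(n,fn=None):
    f=optics.grab_frame(n)
    if fn: cv2.imwrite('pics/'+fn,f['color'][:,:,::-1])
    return f
def ray(f,u,v):
    K=np.array(f['K']);k=f['k1'];T=np.array(f['cam_to_world'])
    d=np.array([(u-K[0,2])/K[0,0],(v-K[1,2])/K[1,1]]);s=d.copy()
    for _ in range(30): s=d/(1+k*(s@s))
    return T[:3,3],T[:3,:3]@np.array([s[0],s[1],1])
def onz(f,u,v,z):
    o,d=ray(f,u,v);return o+d*(z-o[2])/d[2]
def proj(f,p):
    K=np.array(f['K']);T=np.array(f['cam_to_world'])
    c=T[:3,:3].T@(np.array(p,float)-T[:3,3]);s=c[:2]/c[2];s=s*(1+f['k1']*(s@s))
    return np.array([K[0,0]*s[0]+K[0,2],K[1,1]*s[1]+K[1,2]])
E
python3 - <<'E'
from h import *
a=grab('top');b=grab('side')
for n,f in(('top',a),('side',b)):
    cv2.imwrite(f'pics/{n}0.png',cv2.resize(f['color'][:,:,::-1],(800,600),interpolation=cv2.INTER_CUBIC))
    print(n,f['K'],f['k1'],np.round(f['cam_to_world'],3))
import pickle;pickle.dump((a,b),open('f0.pkl','wb'))
s=arm.sense();print(s)
E
```

```text
top [[399.30248261   0.         255.25619843]
 [  0.         399.30248261 190.37370752]
 [  0.           0.           1.        ]] 0.0038960805448674815 [[-1.900000e-02 -9.970000e-01  6.900000e-02  4.053690e+02]
 [-1.000000e+00  2.000000e-02  1.600000e-02 -5.555700e+01]
 [-1.700000e-02 -6.900000e-02 -9.970000e-01  1.156599e+03]
 [ 0.000000e+00  0.000000e+00  0.000000e+00  1.000000e+00]]
side [[413.85812208   0.         259.34268478]
 [  0.         413.85812208 194.16880245]
 [  0.           0.           1.        ]] -0.021986125383682727 [[ 9.73000e-01 -1.73000e-01  1.52000e-01  3.25331e+02]
 [-2.30000e-01 -7.59000e-01  6.09000e-01 -6.13853e+02]
 [ 1.00000e-02 -6.27000e-01 -7.79000e-01  8.22827e+02]
 [ 0.00000e+00  0.00000e+00  0.00000e+00  1.00000e+00]]
{'clock': 0.1, 'q': array([-1.356209  ,  0.53706515, -0.00442307,  1.53872502,  0.00262964,
        1.06730857, -0.071218  ]), 'qd': array([-5.02296801e-04, -2.44205378e-03,  9.86984165e-04, -2.80578948e-03,
       -7.52619459e-04, -3.44516067e-04, -9.31185075e-05]), 'joint_efforts': array([ 2.28205783e-03, -5.72077703e+01,  9.93748605e-01, -2.52231252e+01,
       -5.61595929e-02,  1.33055021e-02,  4.71534236e-05]), 'ee_pos': array([180.00947854, 624.05416227, 256.96241405]), 'eef_rot': array([[ 2.77059608e-01,  9.60852693e-01, -2.74401925e-04],
       [ 9.60851571e-01, -2.77059706e-01, -1.47557396e-03],
       [-1.49383493e-03,  1.45162423e-04, -9.99998874e-01]]), 'wrist_force': array([1.0130132 , 0.85420071, 0.15573373]), 'ft_torque': array([-0.03088533, -0.00150674,  0.07140867]), 'finger_gap': 1.0001828281888248}
```

View pics/top0.png

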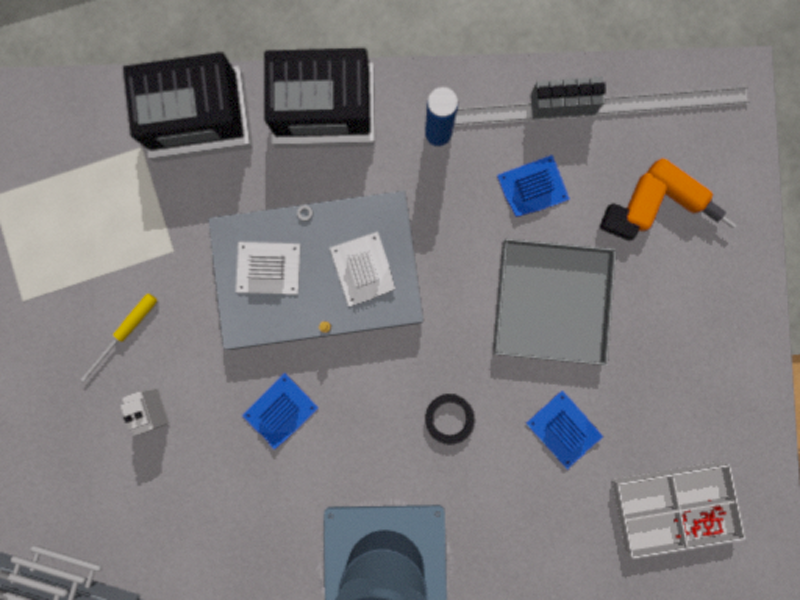

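View pics/side0.png

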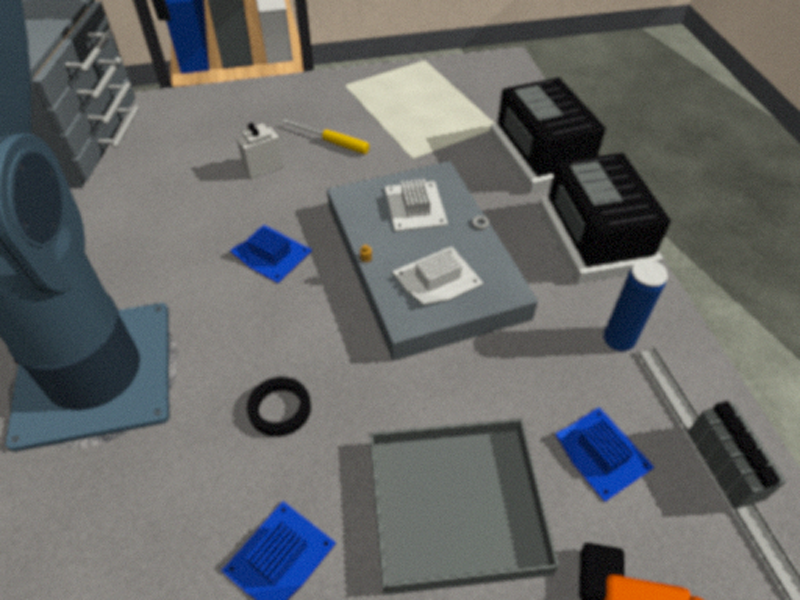

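The top view shows two white heat sinks on the plate, at about (268,268) and (362,269), with the empty tray at (555,302). Three blue decoys lie around them. Next I'll enlarge both heat sinks.

Run:
```python
from h import *
import pickle
a,b=pickle.load(open('f0.pkl','rb'))
def crop(f,x,y,w,h,s): return cv2.resize(f['color'][y:y+h,x:x+w,::-1],(w*s,h*s),interpolation=cv2.INTER_CUBIC)
# top: x 145-265,y 143-203 -> x6 ; 
t=crop(a,142,143,120,58,6); cv2.imwrite('pics/ct.png',t)
s=crop(b,240,108,80,92,6); cv2.imwrite('pics/cs.png',s)
```

```text
(no output)
```

View pics/ct.png

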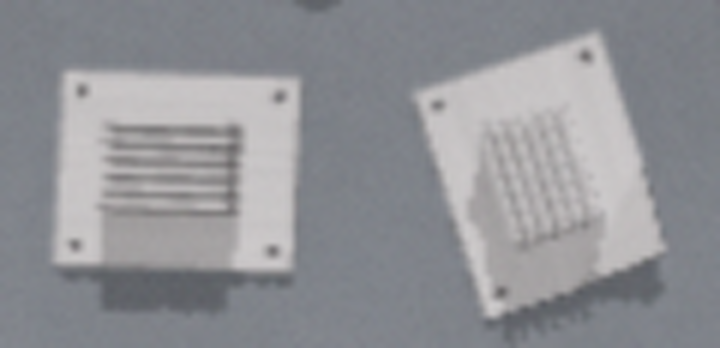

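View pics/cs.png

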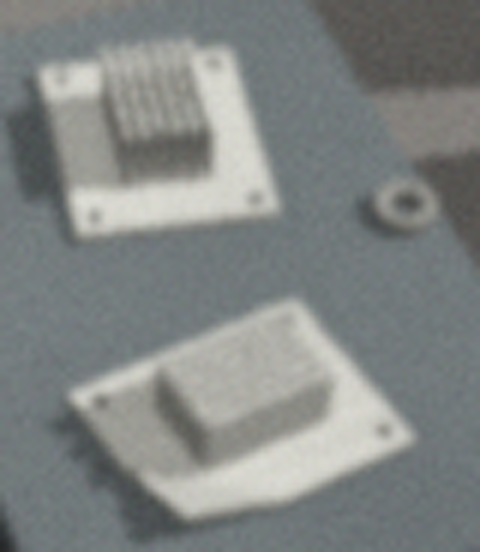

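The right heat sink is the warped one. Its corner at ct(665,248) / cs(187,520) has no hole and is raised. The other corners, in top-crop pixels, are (415,92), (600,32) and (488,318). Next I'll fit the poses.

```bash
cat > fit.py <<'E'
from h import *
import pickle
from scipy.optimize import least_squares
a,b=pickle.load(open('f0.pkl','rb'))
def fit(P,obs,x0):
    def pts(p):
        c,s=np.cos(p[2]),np.sin(p[2]);return [np.array([p[0]+c*x-s*y,p[1]+s*x+c*y,z]) for x,y,z in P]
    def r(p):
        w=pts(p);return np.concatenate([proj(f,w[i])-uv for f,i,uv in obs])
    q=least_squares(r,x0);return q.x,r(q.x).reshape(-1,2),pts(q.x)
ct=lambda u,v:np.array([142+(u+.5)/6-.5,143+(v+.5)/6-.5]); cs=lambda u,v:np.array([240+(u+.5)/6-.5,108+(v+.5)/6-.5]); sc=lambda u,v:(np.array([u,v])+.5)/1.5625-.5
P=[(-55,45,55),(-55,-45,55),(55-1,45-1,68),(55,-45,55)]
# body: C0 -x-y, C1 -x+y, C2 +x-y
P=[(-55,-45,55),(-55,45,55),(55,-45,55),(53,43,67)]
T=[(a,0,ct(415,92)),(a,1,ct(600,32)),(a,2,ct(488,318)),(a,3,ct(665,248))]
S=[(b,0,cs(293,298)),(b,1,cs(412,437)),(b,2,cs(70,395)),(b,3,cs(187,520))]
# body C1 = -x +y neighbours C3 along x
for o in (T,S,T+S):
    for th in(3,):
        x,r,w=fit(P,o,[580,-100,th]);print('rocker',np.round(x,3),np.round(r,1).tolist())
P=[(-105,-100,35),(-105,100,35),(105,-100,35),(105,100,35)]
T=[(a,3,sc(503,241)),(a,2,sc(613,249)),(a,0,sc(606,363)),(a,1,sc(495,356))]
S=[(b,1,sc(373,435)),(b,3,sc(520,421)),(b,2,sc(555,568)),(b,0,sc(385,590))]
for o in (T,S,T+S):
    x,r,w=fit(P,o,[480,-300,0]);print('tray',np.round(x,3),np.round(r,1).tolist())
E
python3 fit.py
```

```text
rocker [536.05   25.174   3.442] [[-0.0, 0.0], [-0.2, -0.1], [-0.0, -0.3], [0.3, 0.4]]
rocker [536.553  28.549   3.445] [[-0.1, 0.2], [0.2, -0.0], [-0.0, 0.1], [-0.1, -0.2]]
rocker [536.19   26.615   3.443] [[-0.6, 0.0], [-0.8, -0.2], [-0.5, -0.3], [-0.2, 0.3], [0.0, 0.8], [0.3, 0.6], [0.0, 0.7], [-0.1, 0.4]]
tray [ 4.70436e+02 -3.15498e+02 -9.50000e-02] [[-0.6, -0.7], [0.2, -0.7], [0.7, 1.2], [-0.3, 0.1]]
tray [ 4.71608e+02 -3.18712e+02 -1.20000e-01] [[-2.5, -0.4], [1.3, -0.9], [2.8, 0.7], [-1.6, -0.3]]
tray [ 4.71230e+02 -3.17655e+02 -1.12000e-01] [[0.8, -1.5], [1.5, -0.3], [0.8, 1.4], [-0.1, -0.8], [-3.1, -0.4], [0.4, -1.6], [2.7, -0.4], [-1.4, -0.4]]
```

```bash
R='-44.7 40.7 0 0 0 0'; python3 -m creep '-44.7 40.7 0 0 0 0;-44.7 40.7 0 0 0 0;-44.7 40.7 0 0 0 0;-44.7 40.7 0 0 0 0;-44.7 40.7 0 0 0 0' 1 20
python3 -m creep '-44.7 40.7 0 0 0 0;-44.7 40.7 0 0 0 0;-44.7 40.7 0 0 0 0;-44.7 40.7 0 0 0 0;-44.7 40.7 0 0 0 0'
python3 -m creep '-44.7 40.7 0 0 0 0;-44.7 40.7 0 0 0 0;0 0 0 0 0 10.2;0 0 0 0 0 10.2;0 0 0 0 0 10.2'
python3 -m creep '0 0 0 0 0 10.2;0 0 0 0 0 10.2;0 0 0 0 0 10.2;0 0 0 0 0 10.2;0 0 0 0 0 10.2'
```

```text
clock: 0.72
ee_pos: [314.3, 351.3, 257.6]
eef_rot: [[0.277, 0.961, 0.0], [0.961, -0.277, -0.0], [-0.0, 0.0, -1.0]]
wrist_force: [1.3, -0.3, 0.7]
finger_gap: 0.458
clock: 1.35
ee_pos: [447.8, 80.5, 257.8]
eef_rot: [[0.277, 0.961, 0.0], [0.961, -0.277, 0.0], [0.0, 0.0, -1.0]]
wrist_force: [-0.5, 1.3, 0.4]
finger_gap: 0.004
clock: 1.98
ee_pos: [500.5, -26.4, 257.4]
eef_rot: [[0.732, 0.681, -0.001], [0.681, -0.732, -0.0], [-0.001, -0.0, -1.0]]
wrist_force: [0.5, 0.5, 0.1]
finger_gap: 0.003
clock: 2.6
ee_pos: [500.5, -26.1, 257.5]
eef_rot: [[0.99, -0.139, -0.001], [-0.139, -0.99, 0.0], [-0.001, 0.0, -1.0]]
wrist_force: [0.3, 0.5, -0.2]
finger_gap: 0.005
```

```bash
python3 -m creep '0 0 40 0 0 10;0 0 40 0 0 9.8;0 0 40 0 0 0;0 0 37 0 0 0;0 0 0 0 0 0'
python3 - <<'E'
from h import *
f=grab('side');s=arm.sense();p=s['ee_pos'];print(p, proj(f,p+[0,0,-19]))
cv2.imwrite('pics/p1.png',cv2.resize(f['color'][108:208,220:340,::-1],(720,600),interpolation=cv2.INTER_CUBIC))
E
```

```text
clock: 3.22
ee_pos: [498.7, -26.2, 98.8]
eef_rot: [[0.887, -0.462, -0.005], [-0.462, -0.887, -0.0], [-0.005, 0.003, -1.0]]
wrist_force: [-0.5, -0.2, 2.4]
finger_gap: 0.004
[500.09230651 -26.44465011 100.39659382] [271.20516927 189.41621483]
```

View pics/p1.png

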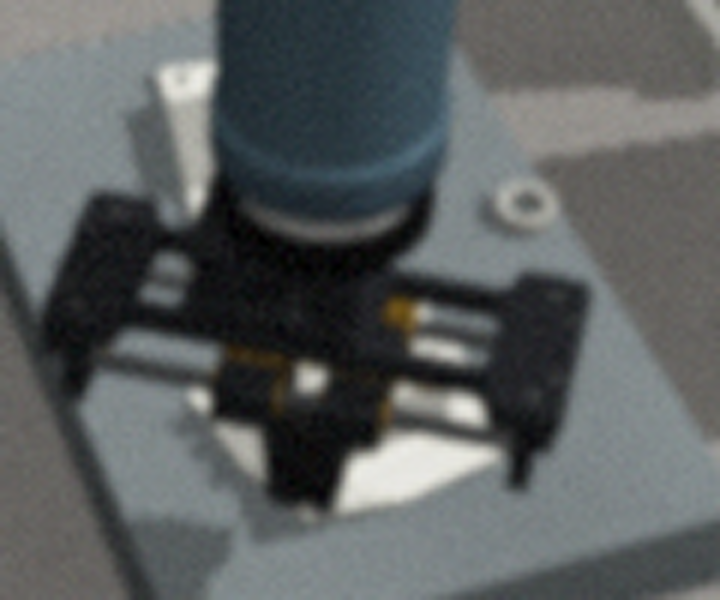

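The closed fingertips hang right above the raised corner: tips at about (305,495), corner at (308,515). Now I'll press.

```bash
python3 -m creep '0 0 6 0 0 0;0 0 5 0 0 0;0 0 2 0 0 0;0 0 2 0 0 0;0 0 0 0 0 0'
python3 -m creep '0 0 2 0 0 0;0 0 1.5 0 0 0;0 0 1.5 0 0 0;0 0 0 0 0 0'
```

```text
clock: 3.9
ee_pos: [501.1, -26.2, 85.9]
eef_rot: [[0.887, -0.462, 0.001], [-0.462, -0.887, 0.0], [0.0, -0.0, -1.0]]
wrist_force: [-0.5, 0.5, 3.1]
finger_gap: 0.003
clock: 4.4
ee_pos: [500.8, -26.5, 80.6]
eef_rot: [[0.887, -0.462, 0.0], [-0.462, -0.887, -0.0], [0.0, 0.0, -1.0]]
wrist_force: [-2.1, -3.1, 4.5]
finger_gap: 0.004
```

Contact at 3–5 N, and the corner is going down. I'll continue to about z = 74.

```bash
python3 -m creep '0 0 1.5 0 0 0;0 0 1.5 0 0 0;0 0 1.5 0 0 0;0 0 0 0 0 0'
python3 -m creep '0 0 1 0 0 0;0 0 1 0 0 0;0 0 0 0 0 0;0 0 0 0 0 0'
python3 - <<'E'
from h import *
f=grab('side')
cv2.imwrite('pics/p2.png',cv2.resize(f['color'][108:208,220:340,::-1],(720,600),interpolation=cv2.INTER_CUBIC))
E
```

```text
clock: 4.9
ee_pos: [500.9, -25.9, 76.1]
eef_rot: [[0.887, -0.461, 0.0], [-0.461, -0.887, 0.0], [-0.0, -0.0, -1.0]]
wrist_force: [-0.3, -1.9, 3.1]
finger_gap: 0.01
clock: 5.4
ee_pos: [500.8, -26.2, 74.5]
eef_rot: [[0.887, -0.462, 0.0], [-0.462, -0.887, 0.0], [-0.0, -0.0, -1.0]]
wrist_force: [-1.7, -2.3, 7.7]
finger_gap: -0.001
```

View pics/p2.png

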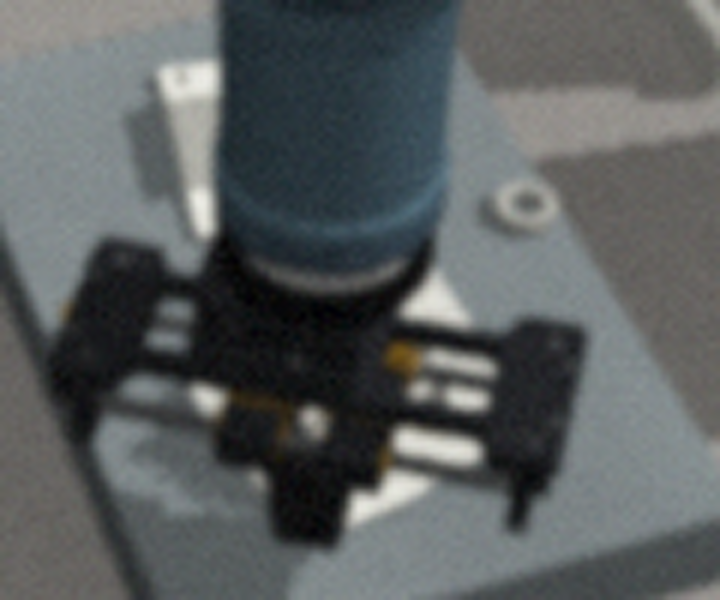

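The heat sink is tilted: its fold is down and its far side is raised, seen behind the arm at (440,300). I'll press a little further until the force shows the plate.

```bash
python3 -m creep '0 0 0.7 0 0 0;0 0 0 0 0 0'
python3 -m creep '0 0 0.7 0 0 0;0 0 0 0 0 0;0 0 0 0 0 0'
```

```text
clock: 5.7
ee_pos: [500.8, -26.2, 74.4]
eef_rot: [[0.887, -0.462, 0.0], [-0.462, -0.887, 0.001], [-0.0, -0.001, -1.0]]
wrist_force: [-5.1, -1.1, 16.6]
finger_gap: 0.008
clock: 6.08
ee_pos: [500.8, -26.2, 74.3]
eef_rot: [[0.887, -0.462, 0.0], [-0.462, -0.887, 0.002], [-0.001, -0.001, -1.0]]
wrist_force: [-6.2, -1.8, 25.8]
finger_gap: 0.002
```

The force climbed to 26 N at a constant z of 74.3, so the corner is on the plate. Now I'll release it gently, then retreat.

```bash
python3 -m creep '0 0 -2 0 0 0;0 0 -2 0 0 0;0 0 -2 0 0 0;0 0 -2 0 0 0;0 0 -2 0 0 0'
python3 -m creep '0 0 -3 0 0 0;0 0 -5 0 0 0;0 0 -30 0 0 0;0 0 -40 0 0 0;0 0 -40 0 0 0' -0.3
python3 -m creep '0 60 0 0 0 9;0 60 0 0 0 9;0 60 0 0 0 9;0 0 0 0 0 9;0 0 0 0 0 9'
python3 - <<'E'
from h import *
import pickle
a=grab('top');b=grab('side');pickle.dump((a,b),open('f1.pkl','wb'))
def c(f,x,y,w,h,s):return cv2.resize(f['color'][y:y+h,x:x+w,::-1],(w*s,h*s),interpolation=cv2.INTER_CUBIC)
cv2.imwrite('pics/p3.png',np.hstack([c(a,202,140,65,80,6),c(b,240,140,65,80,6)]))
E
```

```text
clock: 6.7
ee_pos: [501.0, -25.7, 82.9]
eef_rot: [[0.887, -0.461, 0.0], [-0.461, -0.887, 0.0], [-0.0, -0.0, -1.0]]
wrist_force: [0.8, 1.2, 1.9]
finger_gap: 0.009
clock: 7.32
ee_pos: [500.0, -26.5, 201.8]
eef_rot: [[0.887, -0.462, -0.001], [-0.462, -0.887, -0.0], [-0.001, 0.001, -1.0]]
wrist_force: [0.5, 0.3, -1.4]
finger_gap: 0.551
clock: 7.95
ee_pos: [393.5, -170.2, 200.9]
eef_rot: [[0.294, -0.956, -0.0], [-0.956, -0.294, 0.001], [-0.001, 0.0, -1.0]]
wrist_force: [-0.6, 1.0, 0.2]
finger_gap: 0.649
```

View pics/p3.png

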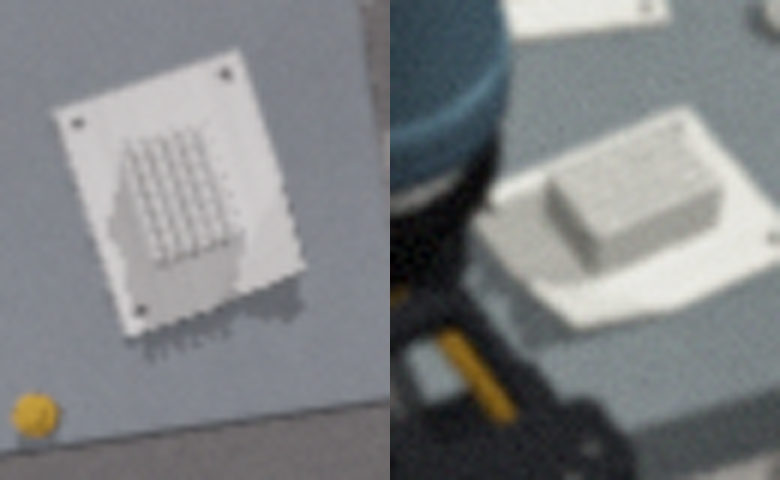

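It tipped back and lies as before; the top-view corners match the earlier ones within about 0.5 px. Going to grasp the fins.

```bash
python3 -m creep '-36.6 -48.6 0 0 0 0;-36.6 -48.6 0 0 0 0;-36.6 -48.6 0 0 0 0;-36.6 -48.6 0 0 0 0;0 0 40 0 0 0'
python3 -m creep '0 0 40 0 0 0;0 0 20 0 0 0;0 0 10 0 0 0;0 0 7 0 0 0;0 0 5 0 0 0'
python3 -m creep '0 0 0 0 0 0;0 0 0 0 0 0'
```

```text
clock: 8.68
ee_pos: [540.2, 33.9, 161.6]
eef_rot: [[0.313, -0.95, 0.006], [-0.95, -0.313, 0.002], [-0.0, -0.006, -1.0]]
wrist_force: [-0.1, -0.6, -0.6]
finger_gap: 0.651
clock: 9.3
ee_pos: [536.6, 28.4, 79.3]
eef_rot: [[0.301, -0.954, 0.001], [-0.954, -0.301, 0.0], [0.0, -0.001, -1.0]]
wrist_force: [-0.1, -0.3, 0.3]
finger_gap: 0.65
clock: 9.55
ee_pos: [536.3, 28.4, 79.3]
eef_rot: [[0.301, -0.954, 0.001], [-0.954, -0.301, 0.0], [0.0, -0.001, -1.0]]
wrist_force: [0.4, -0.2, 0.2]
finger_gap: 0.651
```

```bash
python3 -m creep '1.7 0 0 0 0 0;0 0 0 0 0 0;0 0 0 0 0 0;0 0 0 0 0 0;0 0 0 0 0 0' 1 30
python3 -m creep '0 0 -3 0 0 0;0 0 -10 0 0 0;0 0 -15 0 0 0;0 0 -20 0 0 0;0 0 -20 0 0 0'
python3 -m creep '0 0 -20 0 0 0;0 0 0 0 0 0'
```

```text
clock: 10.18
ee_pos: [536.6, 26.7, 79.0]
eef_rot: [[0.301, -0.954, 0.0], [-0.954, -0.301, 0.0], [0.0, -0.0, -1.0]]
wrist_force: [-0.8, -1.5, 5.1]
finger_gap: 0.449
clock: 10.8
ee_pos: [536.7, 26.7, 148.6]
eef_rot: [[0.301, -0.954, 0.001], [-0.954, -0.301, 0.0], [0.0, -0.001, -1.0]]
wrist_force: [0.7, -0.2, -2.4]
finger_gap: 0.454
clock: 11.05
ee_pos: [537.6, 26.9, 168.7]
eef_rot: [[0.301, -0.954, 0.003], [-0.954, -0.301, 0.001], [0.0, -0.003, -1.0]]
wrist_force: [-0.8, -0.6, -2.5]
finger_gap: 0.454
```

```bash
python3 -m creep '38.5 20.8 0 0 0 0;38.5 20.8 0 0 0 0;38.5 20.8 0 0 0 0;38.5 20.8 0 0 0 0;38.5 20.8 0 0 0 0'
python3 -m creep '38.5 20.8 0 0 0 0;38.5 20.8 0 0 0 0;38.5 20.8 0 0 0 0;0 0 0 0 0 7.3;0 0 0 0 0 7.3'
python3 -m creep '0 0 25 0 0 7.3;0 0 25 0 0 0;0 0 20 0 0 0;0 0 0 0 0 0;0 0 0 0 0 0'
python3 - <<'E'
from h import *
a=grab('top');b=grab('side')
def c(f,x,y,w,h,s):return cv2.resize(f['color'][y:y+h,x:x+w,::-1],(w*s,h*s),interpolation=cv2.INTER_CUBIC)
cv2.imwrite('pics/p4.png',np.hstack([c(a,290,135,125,110,3),c(b,215,245,140,110,3)]))
E
```

```text
clock: 11.68
ee_pos: [494.5, -189.2, 166.3]
eef_rot: [[0.301, -0.954, -0.001], [-0.954, -0.301, 0.0], [-0.001, 0.001, -1.0]]
wrist_force: [0.2, -0.3, -1.8]
finger_gap: 0.442
clock: 12.3
ee_pos: [469.7, -317.5, 166.2]
eef_rot: [[0.045, -0.999, -0.001], [-0.999, -0.045, 0.001], [-0.001, 0.001, -1.0]]
wrist_force: [0.8, 0.9, -2.1]
finger_gap: 0.447
clock: 12.92
ee_pos: [470.7, -317.5, 97.4]
eef_rot: [[-0.077, -0.997, 0.001], [-0.997, 0.077, -0.001], [0.0, -0.001, -1.0]]
wrist_force: [-0.5, -0.1, -2.1]
finger_gap: 0.448
```

View pics/p4.png

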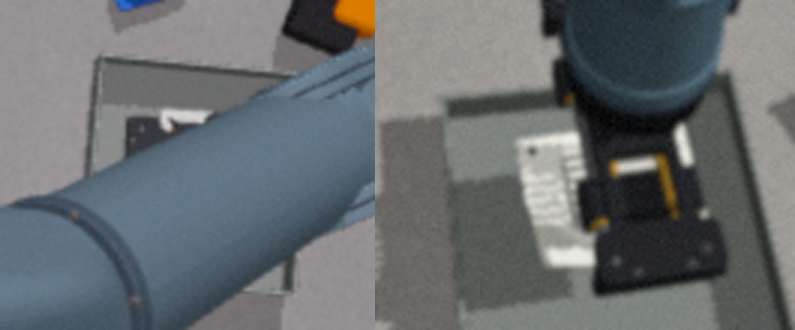

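The heat sink hangs level, well inside the tray's outline. Lowering it.

```bash
python3 -m creep '0 0 25 0 0 0;0 0 20 0 0 0;0 0 10 0 0 0;0 0 5 0 0 0;0 0 1 0 0 0'
python3 -m creep '0 0 1.5 0 0 0;0 0 1 0 0 0;0 0 0 0 0 0'
```

```text
clock: 13.65
ee_pos: [470.5, -317.3, 35.9]
eef_rot: [[-0.077, -0.997, 0.0], [-0.997, 0.077, -0.0], [0.0, -0.0, -1.0]]
wrist_force: [-0.5, 0.4, -1.6]
finger_gap: 0.448
clock: 14.02
ee_pos: [470.6, -317.1, 33.5]
eef_rot: [[-0.076, -0.997, 0.0], [-0.997, 0.076, -0.0], [0.0, -0.0, -1.0]]
wrist_force: [-0.0, -0.6, -2.6]
finger_gap: 0.45
```

```bash
python3 -m creep '0 0 0.5 0 0 0;0 0 0.5 0 0 0;0 0 0 0 0 0'
```

```text
clock: 14.4
ee_pos: [470.6, -317.1, 33.0]
eef_rot: [[-0.077, -0.997, 0.001], [-0.997, 0.077, 0.0], [-0.0, -0.001, -1.0]]
wrist_force: [-1.2, 1.7, 6.1]
finger_gap: 0.454
```

```bash
python3 -m creep '0 0 0 0 0 0;0 0 0 0 0 0;0 0 0 0 0 0' -0.3
python3 -m creep '0 0 -10 0 0 0;0 0 -25 0 0 0;0 0 -50 0 0 0;0 0 -60 0 0 0;0 0 -55 0 0 0'
python3 -m creep '50 0 0 0 0 0;50 0 0 0 0 0;50 0 0 0 0 0;50 0 0 0 0 0;50 0 0 0 0 0'
python3 - <<'E'
from h import *
a=grab('top');b=grab('side')
def c(f,x,y,w,h,s):return cv2.resize(f['color'][y:y+h,x:x+w,::-1],(w*s,h*s),interpolation=cv2.INTER_CUBIC)
cv2.imwrite('pics/p5.png',np.hstack([c(a,135,115,265,130,2)[:,:],np.zeros((260,2,3),np.uint8),c(b,225,250,135,130,2)]))
E
```

```text
clock: 14.78
ee_pos: [470.5, -317.1, 32.3]
eef_rot: [[-0.076, -0.997, 0.0], [-0.997, 0.076, -0.0], [0.0, -0.0, -1.0]]
wrist_force: [0.3, 0.4, 0.2]
finger_gap: 0.651
clock: 15.4
ee_pos: [470.2, -317.2, 234.9]
eef_rot: [[-0.077, -0.997, 0.001], [-0.997, 0.077, -0.0], [0.0, -0.001, -1.0]]
wrist_force: [1.3, -0.4, 0.2]
finger_gap: 0.649
clock: 16.02
ee_pos: [451.1, -567.8, 233.0]
eef_rot: [[-0.077, -0.997, 0.0], [-0.997, 0.077, -0.0], [0.0, -0.0, -1.0]]
wrist_force: [0.7, 0.2, 0.1]
finger_gap: 0.653
```

View pics/p5.png

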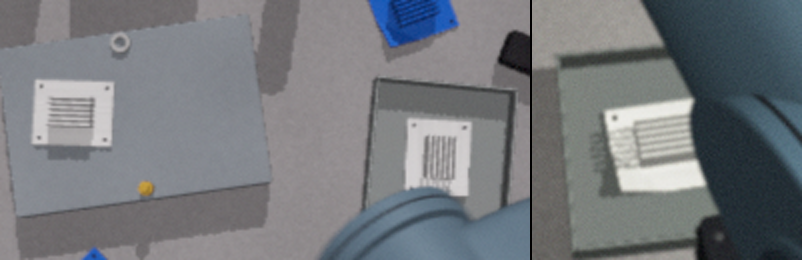

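The warped heat sink lies flat and fins-up in the middle of the tray (438,158). The sound one is unmoved at (73,113), and the robot is clear.

```bash
python3 -m creep '0 0 0 0 0 0;0 0 0 0 0 0'; python3 -c "from workcell import ticket; print(ticket.sign_off())"
```

```text
clock: 16.38
ee_pos: [452.4, -564.8, 232.5]
eef_rot: [[-0.075, -0.997, 0.001], [-0.997, 0.075, 0.001], [-0.001, -0.001, -1.0]]
wrist_force: [0.2, -0.3, -0.1]
finger_gap: 0.651
the job is handed in; nothing more can be done
None
```

I pressed down the warped heat sink's raised corner, let it go, then put that heat sink in the reject tray. I handed the job in at 16.4 s on the robot's clock.

- **Press:** the corner went down at about 3–8 N, then the force rose to 26 N with the height steady at 74.3 mm, which shows it had reached the plate. The side picture showed the heat sink tilted. After release it tipped back to its old position, within about 0.5 px in the top view.
- **Placing:** I gripped it by the outer fin faces (about 40 mm) and lowered it into the tray until I felt contact with the floor. The last pictures show it fins up and lying flat near the middle of the tray, though the arm hid part of it in both views.
- **Sound heat sink:** it looks unmoved in the last top view.
- **Robot:** it ended clear of everything, with almost no force at the wrist.

The two cameras differed by about 3 mm in y on both the heat sink and the tray, and the tray's corner fit was rougher. I used the averaged positions, and none of this affected the result.

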